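Sort the loose bench parts into their trays

TASK

Sort the loose parts on the bench into the three grey trays: lay the spanner in the long narrow tray, both twist drills in the wide undivided tray, and stand the two pipe couplers in the divided tray, one in each compartment. The spanner and the drills must lie flat on the tray floor, not on a rim or on each other, and the couplers must stand upright on the tray floor. Leave the marker pen where it lies.

Things in the scene. Friction and masses are not known exactly. Their poses are not given: they have to be found in the camera images.
- spanner_mid (a point): Bright steel combination spanner lying flat, 136 mm long, heads at both ends 18 mm wide and up to 10 mm thick; shank 8 mm wide and 8 mm thick. The point is the centre of the shank, 4 mm above its underside; y runs along its length, z up.
- drill_long_mid (a point): The longer twist drill, plain dark grey steel, lying, 115 mm long, 9 mm across. The point is its centre, 4.5 mm above its underside; y runs along its length.
- drill_short_mid (a point): The shorter twist drill, brownish steel, lying, 100 mm long, 10 mm across. The point is its centre, 5 mm above its underside; y runs along its length.
- coupler_a_mid (a point): Threaded pipe coupler (short thick tube), dull dark brown, standing upright, 39 mm (along x) by 42 mm (along y) across the outside, 32 mm tall. The point is its centre, 16 mm above its underside; z up.
- coupler_b_mid (a point): Threaded pipe coupler (short thick tube), rusty reddish brown, standing upright, 44 mm across the outside, 32 mm tall. The point is its centre, 16 mm above its underside; z up.
- spanner_tray: Low grey steel tray, fixed to the bench. Rim 19 mm and floor 6 mm above the bench, walls 4 mm thick. Origin: centre of its underside; x along its longer side, z up; small white label on its -x end. The long narrow tray, for the spanner: inside 160 mm (x) by 72 mm (y), undivided.
- drill_tray: Low grey steel tray, fixed to the bench. Rim 19 mm and floor 6 mm above the bench, walls 4 mm thick. Origin: centre of its underside; x along its longer side, z up; small white label on its -x end. The wide undivided tray, for the two drills: inside 140 mm (x) by 116 mm (y); the drills fit side by side along x.
- coupler_tray: Low grey steel tray, fixed to the bench. Rim 19 mm and floor 6 mm above the bench, walls 4 mm thick. Origin: centre of its underside; x along its longer side, z up; small white label on its -x end. The divided tray, for the couplers: inside 148 mm (x) by 96 mm (y), split at x = 0 by a 4 mm wall as high as the rim into two 72 by 96 mm compartments centred at x = -38 and +38 mm.
- marker_mid (a point): Felt marker pen, black and white, lying loose between the parts at the front, 132 mm long, 17 mm thick; not to be moved. The point is its centre, 8.5 mm above the bench; y runs along its length.
Not all that is in view belongs to the job. Leave any green or orange look-alike of the part that bears coupler_a_mid alone.

How it is judged:
By the outcome, as a careful person would: the job done as asked, in the order asked, and still so for the second after the job is handed in, with the robot touching nothing.
It also fails if it takes over 115 s, if anything falls off the work surface, if the arm or the gripper's body presses on something with over 40 N, if the wrist force passes 120 N, or if a joint passes its speed limit or range.

ROBOT

A 7-joint arm with a two-finger parallel gripper is mounted at the origin on a cart in front of the work surface, level with it; the furniture and walls round the work are solid. World frame = base frame: x ahead of the robot, y to its left, z up, the work surface at z = 0. Lengths are in m, angles in rad, forces in N, time in s.
With the tool pointing down it reaches from about 0.425 to 0.875 m from the base axis. Payload 9.9 kg.
Tool frame: the origin (TCP) lies at the very end of the fingers, on their centre line; the grasp point (between the pads) lies 19 mm behind it; z points along the fingers, y is the line along which they close (so a half turn about z gives the same grasp; the last joint's range is limited). The gripper opens to 85 mm and grips with 20 to 120 N. Pads are 22 mm wide; open, the fingers measure 114 mm over their backs; the gripper's body (76 mm by 85 mm) begins 54 mm behind the grasp point. The pads swing forward as they close: fully open they stand 13 mm farther back than shut.
Start: joints at [1.103, 0.576, 0.025, 1.437, -0.015, 1.129, -0.057], TCP at [0.253, -0.626, 0.231] pointing down, gripper open.
Joint ranges: [-2.76, 2.76], [-0.34, 2.15], [-1.52, 1.57], [0.19, 2.46], [-1.09, 4.23], [0.17, 1.99], [-2.82, 2.82]. Speed limits (rad/s): [2.22, 2.22, 3.01, 3.01, 3.14, 3.14, 3.14].

INTERFACE

Orientations are given as a unit quaternion [x, y, z, w].
In Python, from station import env, eyes, finder gives the robot as it stands.
- The arm moves only by the shell command python3 -m creep 'ROWS' [FORCE]. ROWS is JSON, a list of rows, each a list of 5 numbers: the opening, from 0 (shut) to 1 (fully open), then the shift along the tool's x, y, z in mm, then the turn about the tool's z in degrees. A call has 1 to 12 rows; each row is the pose to reach, as a shift and turn from the pose commanded when the call began, along the tool's axes at that moment; what a row does not reach only later rows make up. A row lasts 1/8 s, in which the tool goes at most 62.5 mm and 10.7 degrees, less where a joint would pass 70% of its speed; a pose out of reach is approached as far as the arm can. A call with a gripper value outside its range is refused whole. The fingers move at their own pace and stop on an object; FORCE is the grip in N (left out, the last holds). Time passes only in rows, so rows that repeat a pose let the fingers close. It gives the time, the measured TCP pose, the force, the opening and the grip force at its end, in the units of the state.
- env.get_state(): the state, without advancing time (a new reading comes with each control period).
- eyes.read_camera(name): name is "scene" or "side" or "wrist"; returns a dict with "frame" (400x640x3 uint8, blue, green, red), "camera_matrix" (3x3 intrinsics, pixels), "distortion" ([k1, k2, p1, p2, k3] as OpenCV has them; the pictures are not rectified), "R" (3x3) and "t" (3): a world point X has camera coordinates R X + t; the wrist camera has in their place "tool_from_camera" (4x4, takes a point from camera to tool coordinates, whose origin is the TCP and whose axes are the flange's). Camera axes: x right, y down, z forward; pixel columns grow to the right and rows downward; lengths in m; the calibration is good to about 2 mm. A picture is of the moment at which its call begins: read the wrist's pose just before it. There is no depth.
- env.close_job(): hands the job in; it is judged then, once.
Trained networks look in a picture, given as the dict that the camera call returned (one of the last four; its "shot" number tells which), for a name from the list of things; names that differ only in an ending like _2 or _b are one class to them, and where a whole thing is asked for, a point or a joint stands for the part that bears it (a point fixed in the world has none). Each returns a list of dicts, best first, with "score" (0 to 1); they miss things now and then, are a little off and sometimes report something else, mostly with a low value. They report only what shows in the picture. A call takes as long as a camera call. They do not tell look-alikes from the thing itself.
- finder.cut_out(picture, query): "mask" (400x640 bool, what is visible of it) and "extent" ([centre column, centre row, width, height] in pixels, round what is visible of it).
- finder.landmark_of(picture, query): "centre" ([column, row] in pixels: a listed point, or the origin of a listed thing).
The state is a dict: "time": time; "joints": joint angles; "qvel": joint speeds; "joint_efforts": joint torques, N m; "position": TCP position; "tcp_rot": TCP orientation; "wrist_force": force on the tool from outside, world axes, zero at the start; "wrist_torque": the same for the moment, N m; "grip_width": finger opening in m; "grip_force": force on a finger pad.
Only numpy, scipy, OpenCV 4.12 (cv2) and the standard library are available. Lean on these libraries where they do the work, as an engineer would, in place of code of your own. Each camera call takes 0.05 s, during which the arm holds its last target. There are 200 camera calls.

## Working session

There is one attempt and no reset: what is moved stays moved. The work goes in short steps, Python scripts to look and compute and a shell command to move; the robot and the scene stay as the last step left them, time stands still between calls to the robot, and variables do not carry over. Pictures are saved under pics/ and viewed, at most 19 in all, crops included, and the job is handed in when it is done.

```bash
ls; mkdir -p pics; cat > h.py <<'E'
import numpy as np, cv2
from station import env, eyes, finder
from scipy.spatial.transform import Rotation as Ro
def cam(n):
    s=env.get_state(); p=eyes.read_camera(n)
    if n=="wrist":
        T=np.eye(4);T[:3,:3]=Ro.from_quat(s["tcp_rot"]).as_matrix();T[:3,3]=s["position"]
        C=T@np.array(p["tool_from_camera"]); R=C[:3,:3].T; p["_R"]=R; p["_t"]=-R@C[:3,3]
    else: p["_R"]=np.array(p["R"]);p["_t"]=np.array(p["t"])
    return p
def toworld(p,uv,z):
    uv=np.array(uv,float).reshape(-1,1,2)
    n=cv2.undistortPoints(uv,np.array(p["camera_matrix"]),np.array(p["distortion"]))[:,0]
    d=np.c_[n,np.ones(len(n))]@p["_R"]; o=-p["_R"].T@p["_t"]
    return o+d*((z-o[2])/d[:,2])[:,None]
def topix(p,X):
    return cv2.projectPoints(np.array(X,float).reshape(-1,1,3),cv2.Rodrigues(p["_R"])[0],p["_t"],np.array(p["camera_matrix"]),np.array(p["distortion"]))[0][:,0]
E
cat > a.py <<'E'
from h import *
s=env.get_state();print({k:np.round(v,3).tolist() for k,v in s.items()})
Z=dict(spanner_mid=.004,drill_long_mid=.0045,drill_short_mid=.005,coupler_a_mid=.016,coupler_b_mid=.016,spanner_tray=.006,drill_tray=.006,coupler_tray=.006,marker_mid=.0085)
for c in ["scene","side"]:
    p=cam(c);cv2.imwrite(f"pics/{c}0.png",p["frame"])
    print(c,"campos",np.round(-p["_R"].T@p["_t"],2))
    for q,z in Z.items():
        for r in finder.landmark_of(p,q)[:5]:
            print(q,round(r["score"],2),np.round(r["centre"]),np.round(toworld(p,r["centre"],z)[0],3))
E
python3 a.py
```

```text
pics
{'time': 0.0, 'joints': [1.103, 0.576, 0.025, 1.438, -0.015, 1.129, -0.056], 'qvel': [-0.001, -0.001, 0.001, -0.002, -0.0, -0.0, -0.0], 'joint_efforts': [-0.001, -76.575, 2.25, -28.596, 0.015, 0.013, -0.0], 'position': [0.253, -0.625, 0.23], 'tcp_rot': [0.982, 0.191, -0.0, -0.001], 'wrist_force': [0.414, -0.452, 0.882], 'wrist_torque': [-0.022, 0.046, -0.049], 'grip_force': 0.0, 'grip_width': 0.085}
scene campos [-0.22 -0.59  0.73]
spanner_mid 0.56 [249. 211.] [0.421 0.118 0.004]
drill_long_mid 0.47 [316. 246.] [ 0.416 -0.116  0.004]
drill_short_mid 0.56 [198. 180.] [0.437 0.349 0.005]
coupler_a_mid 0.67 [432. 288.] [ 0.452 -0.408  0.016]
coupler_a_mid 0.66 [437. 261.] [ 0.537 -0.382  0.016]
coupler_a_mid 0.66 [424. 238.] [ 0.594 -0.322  0.016]
coupler_a_mid 0.54 [478. 264.] [ 0.585 -0.462  0.016]
coupler_a_mid 0.36 [264. 174.] [0.57  0.199 0.016]
coupler_b_mid 0.6 [390. 276.] [ 0.427 -0.319  0.016]
spanner_tray 0.97 [374. 218.] [ 0.598 -0.177  0.006]
drill_tray 0.91 [261. 171.] [0.588 0.229 0.006]
coupler_tray 0.63 [249. 210.] [0.422 0.121 0.006]
marker_mid 0.8 [277. 227.] [0.41  0.006 0.008]
side campos [-0.11  0.94  0.52]
spanner_mid 0.47 [309. 245.] [0.413 0.138 0.004]
drill_long_mid 0.39 [352. 210.] [ 0.425 -0.112  0.004]
drill_short_mid 0.64 [246. 282.] [0.431 0.352 0.005]
coupler_a_mid 0.65 [271. 213.] [0.589 0.062 0.016]
coupler_a_mid 0.54 [362. 177.] [ 0.518 -0.36   0.016]
coupler_a_mid 0.45 [391. 178.] [ 0.43  -0.412  0.016]
coupler_a_mid 0.39 [363. 164.] [ 0.583 -0.498  0.016]
coupler_b_mid 0.51 [380. 183.] [ 0.44  -0.339  0.016]
spanner_tray 0.91 [314. 195.] [ 0.581 -0.146  0.006]
spanner_tray 0.7 [270. 212.] [0.612 0.037 0.006]
drill_tray 0.7 [354. 213.] [ 0.41  -0.094  0.006]
drill_tray 0.69 [229. 239.] [0.595 0.229 0.006]
coupler_tray 0.95 [271. 212.] [0.61  0.038 0.006]
marker_mid 0.77 [335. 222.] [ 0.421 -0.006  0.008]
```

View pics/scene0.png

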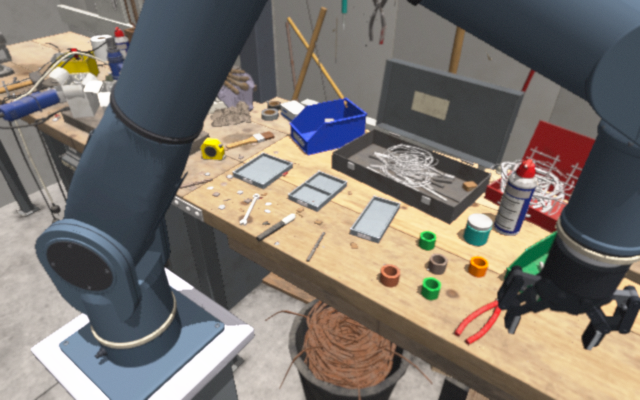

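View pics/side0.png

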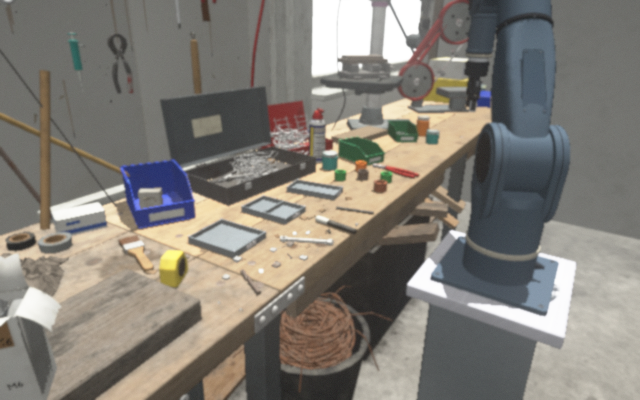

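Scene picture: coupler_a candidates are the dark brown (438,263), green (428,239), green (431,288) and orange (479,266); I choose the dark brown one. Coupler_b is the rusty one (390,275). Spanner is at (249,208), marker (277,227), long drill (316,246), short drill (192,180). Trays: spanner (375,218), divided (318,190), wide (262,170).

```bash
cat > to.py <<'E'
# usage: to.py x y z [yawdeg of tool x axis]; several groups separated by /
from h import *; import sys
s=env.get_state();R=Ro.from_quat(s["tcp_rot"]).as_matrix()
cur=np.degrees(np.arctan2(R[1,0],R[0,0]))
print("cur",np.round(s["position"],4),"yaw",round(cur,1),"j7",round(s["joints"][6],2),"t",round(s["time"],2),"w",round(s["grip_width"],4))
for g in " ".join(sys.argv[1:]).split("/"):
    v=[float(a) for a in g.split()]
    d=R.T@(np.array(v[:3])-s["position"])*1000
    yaw=v[3] if len(v)>3 else cur
    t=-(yaw-cur); t=(t+90)%180-90
    print(np.round(d,1),"turn",round(t,1))
E
python3 to.py .45 -.3 .25 / .40 .03 .30 0
python3 - <<'E'
from h import *
p=cam("wrist");print(np.round(p["tool_from_camera"],3),p["camera_matrix"])
c=cv2.resize(cam("scene")["frame"][220:310,370:500],None,fx=5,fy=5,interpolation=cv2.INTER_CUBIC);cv2.imwrite("pics/crop0.png",c)
E
```

```text
cur [ 0.2528 -0.6259  0.2313] yaw 22.0 j7 -0.06 t 1.0 w 0.0852
[ 304.9 -228.3  -18.7] turn 0.0
[ 382.1 -553.   -68.7] turn 22.0
[[-0.    -0.966 -0.259  0.066]
 [ 1.    -0.     0.     0.   ]
 [-0.    -0.259  0.966 -0.142]
 [ 0.     0.     0.     1.   ]] [[328.4651103    0.         322.57644098]
 [  0.         328.4651103  198.57567313]
 [  0.           0.           1.        ]]
```

View pics/crop0.png

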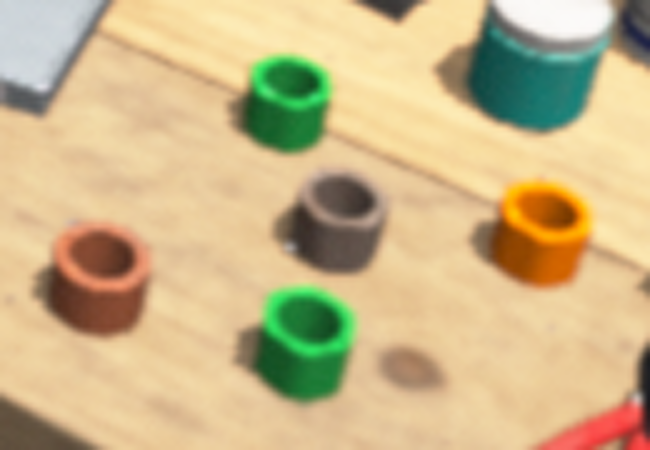

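The crop shows the dark brown coupler between two greens and an orange, so the choice holds (full image about (438,263)). Moving to an overview above the front parts.

```bash
python3 to.py .5 -.3 .25 / .52 .03 .30 0
```

```text
cur [ 0.2528 -0.6259  0.2313] yaw 22.0 j7 -0.06 t 1.1 w 0.0852
[ 351.3 -209.6  -18.7] turn 0.0
[ 493.4 -508.1  -68.7] turn 22.0
```

```bash
python3 -m creep '[[1,350,-210,-20,0],[1,350,-210,-20,0],[1,350,-210,-20,0],[1,350,-210,-20,5],[1,350,-210,-40,10],[1,400,-300,-50,15],[1,450,-400,-60,20],[1,490,-508,-68,22],[1,490,-508,-68,22],[1,490,-508,-68,22],[1,490,-508,-68,22],[1,490,-508,-68,22]]'
cat > look.py <<'E'
from h import *; import sys
# look.py name q... : landmarks + mask axis
Z=dict(spanner_mid=.004,drill_long_mid=.0045,drill_short_mid=.005,coupler_a_mid=.016,coupler_b_mid=.016,spanner_tray=.006,drill_tray=.006,coupler_tray=.006,marker_mid=.0085)
p=cam("wrist");cv2.imwrite(f"pics/{sys.argv[1]}.png",p["frame"])
for q in sys.argv[2:] or Z:
    z=Z[q]
    for r in finder.landmark_of(p,q)[:4]: print(q,"L",round(r["score"],2),np.round(r["centre"]),np.round(toworld(p,r["centre"],z)[0][:2],4))
    for r in finder.cut_out(p,q)[:4]:
        v,u=np.nonzero(r["mask"])
        if len(u)<20: continue
        W=toworld(p,np.c_[u,v],2*z if "tray" not in q else .019)[:,:2].astype(np.float32)
        (c,wh,a)=cv2.minAreaRect(W*1000)
        if wh[0]<wh[1]: wh=wh[::-1];a-=90
        col=p["frame"][v,u].mean(0)
        print("   M",round(r["score"],2),"px",int(u.mean()),int(v.mean()),"rect",np.round(c),np.round(wh),"long axis",round((a+90)%180-90,1),"centroid",np.round(W.mean(0),4),"bgr",col.round())
E
python3 look.py w1
```

```text
time: 2.6
position: [0.517, 0.0319, 0.2999]
tcp_rot: [1.0, 0.001, 0.0, -0.0]
wrist_force: [0.2, -1.2, 0.2]
grip_width: 0.0857
grip_force: 0.0
spanner_mid L 0.87 [257. 221.] [0.4327 0.1246]
   M 0.74 px 570 224 rect [ 429. -323.] [71. 45.] long axis 65.8 centroid [ 0.4296 -0.3232] bgr [37. 51. 83.]
   M 0.61 px 257 220 rect [434. 123.] [136.  20.] long axis 26.9 centroid [0.4346 0.123 ] bgr [160. 165. 169.]
drill_long_mid L 0.71 [425. 225.] [ 0.4274 -0.1128]
   M 0.78 px 424 218 rect [ 437. -110.] [86. 10.] long axis 16.1 centroid [ 0.4383 -0.1096] bgr [82. 88. 94.]
drill_short_mid L 0.64 [103. 222.] [0.4316 0.3456]
   M 0.86 px 104 222 rect [431. 341.] [100.  11.] long axis -27.9 centroid [0.4312 0.3408] bgr [ 82.  92. 106.]
coupler_a_mid L 0.95 [606. 106.] [ 0.5934 -0.332 ]
coupler_a_mid L 0.88 [632. 154.] [ 0.5328 -0.3823]
coupler_a_mid L 0.57 [635. 212.] [ 0.451  -0.4076]
coupler_a_mid L 0.45 [486.  95.] [ 0.6046 -0.1725]
   M 0.97 px 626 153 rect [ 531. -359.] [49. 38.] long axis 14.0 centroid [ 0.5344 -0.3599] bgr [40. 44. 52.]
   M 0.85 px 606 105 rect [ 593. -319.] [64. 40.] l
[... 374 characters left out ...]
.1772]
   M 0.91 px 489 91 rect [ 602. -175.] [168.  88.] long axis 9.4 centroid [ 0.6067 -0.1747] bgr [121. 118. 113.]
   M 0.23 px 104 222 rect [434. 334.] [100.  12.] long axis -27.6 centroid [0.4347 0.334 ] bgr [ 82.  92. 106.]
drill_tray L 0.68 [174.  98.] [0.5994 0.2232]
   M 0.95 px 167 92 rect [602. 225.] [148. 130.] long axis 2.8 centroid [0.6051 0.225 ] bgr [104. 102.  97.]
coupler_tray L 0.89 [328.  88.] [0.6109 0.025 ]
   M 0.97 px 329 80 rect [615.  23.] [157. 105.] long axis 1.3 centroid [0.6188 0.0234] bgr [136. 133. 127.]
marker_mid L 0.62 [339. 237.] [0.4109 0.0083]
   M 0.57 px 338 232 rect [417.  11.] [132.  17.] long axis -5.7 centroid [0.4203 0.0105] bgr [101. 108. 111.]
```

View pics/w1.png

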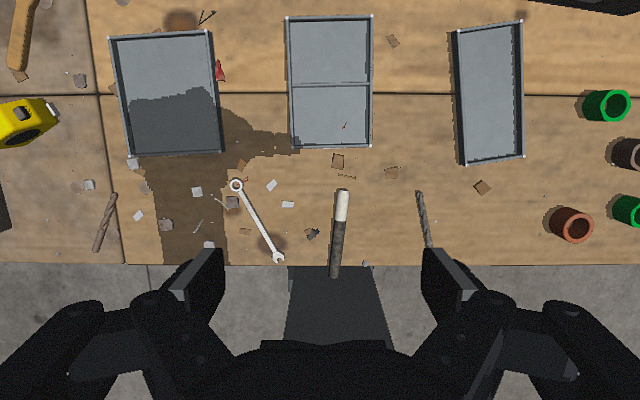

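The view (up = +x, left = +y) shows the spanner from ring (237,185) to jaw (278,258), the marker at (338,232), the long drill at (424,218) half hidden by a finger, the short drill at (104,222), and the trays at (165,92) wide, (330,82) divided, (489,91) long.

```bash
python3 to.py .434 .123 .13 27
```

```text
cur [0.5169 0.0286 0.2993] yaw -0.0 j7 -1.74 t 3.55 w 0.0852
[-82.9 -94.3 169.3] turn -27.0
```

```bash
python3 -m creep '[[0.6,-83,-94,169,-27],[0.6,-83,-94,169,-27],[0.6,-83,-94,169,-27],[0.6,-83,-94,169,-27],[0.6,-83,-94,169,-27]]'
python3 look.py w2 spanner_mid; python3 to.py .434 .123 .003 27
```

```text
time: 4.18
position: [0.4327, 0.1231, 0.1294]
tcp_rot: [0.972, 0.234, -0.001, 0.0]
wrist_force: [-0.5, -0.6, 0.7]
grip_width: 0.0511
grip_force: 0.0
   M 0.65 px 321 188 rect [433. 124.] [134.  18.] long axis 26.4 centroid [0.4343 0.1242] bgr [177. 180. 182.]
cur [0.4352 0.1223 0.1312] yaw 26.9 j7 -1.61 t 4.33 w 0.0512
[ -1.   -1.3 128.2] turn -0.1
```

```bash
python3 -m creep '[[0.6,0,-1,60,0],[0.6,0,-1,110,0],[0.6,0,-1,126,0],[0.6,0,-1,126,0],[0,0,-1,126,0],[0,0,-1,126,0],[0,0,-1,126,0],[0,0,-1,126,0]]' 50; python3 to.py .434 .123 .003 27
```

```text
time: 5.32
position: [0.4343, 0.1236, 0.0054]
tcp_rot: [0.972, 0.233, 0.001, -0.0]
wrist_force: [-0.7, -0.2, 8.8]
grip_width: 0.0045
grip_force: 49.2
cur [0.4343 0.1236 0.0054] yaw 27.0 j7 -1.69 t 5.33 w 0.0045
[-0.5  0.4  2.4] turn -0.0
```

```bash
python3 -m creep '[[0,0,0,-10,0],[0,0,0,-40,0],[0,0,0,-90,0],[0,0,0,-90,0]]'; python3 look.py w3 spanner_mid
```

```text
time: 5.82
position: [0.4352, 0.124, 0.0979]
tcp_rot: [0.972, 0.233, 0.003, -0.0]
wrist_force: [0.5, 0.3, -2.0]
grip_width: 0.0044
grip_force: 49.0
spanner_mid L 0.93 [321. 260.] [0.3939 0.1039]
   M 0.9 px 322 209 rect [411. 112.] [189.  29.] long axis 26.1 centroid [0.429  0.1203] bgr [160. 163. 165.]
```

View pics/w3.png

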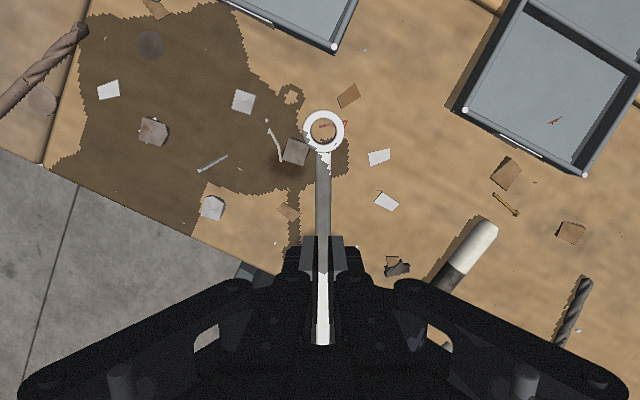

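The spanner is held level, ring at (322,130), shank running down between the pads. Now carrying it to the long tray.

```bash
python3 to.py .602 -.176 .13 9
```

```text
cur [0.4332 0.1233 0.0944] yaw 27.0 j7 -1.64 t 5.97 w 0.0044
[ 14.7 343.3 -35.6] turn 18.0
```

```bash
python3 -m creep '[[0,0,0,-36,0],[0,15,343,-36,18],[0,15,343,-36,18],[0,15,343,-36,18],[0,15,343,-36,18],[0,15,343,-36,18],[0,15,343,-36,18],[0,15,343,-36,18],[0,15,343,-36,18]]'
python3 look.py w4 spanner_tray; python3 to.py .602 -.176 .012 9
```

```text
time: 7.1
position: [0.6015, -0.1741, 0.1289]
tcp_rot: [0.997, 0.079, -0.001, -0.001]
wrist_force: [0.3, 0.7, -0.4]
grip_width: 0.0049
grip_force: 49.1
spanner_tray L 0.83 [330. 188.] [ 0.6058 -0.1792]
   M 0.74 px 332 164 rect [ 607. -179.] [160.  80.] long axis 9.6 centroid [ 0.6267 -0.178 ] bgr [133. 130. 124.]
cur [ 0.6021 -0.1737  0.13  ] yaw 9.1 j7 -1.27 t 7.25 w 0.0045
[ -0.4   2.3 118. ] turn 0.1
```

View pics/w4.png

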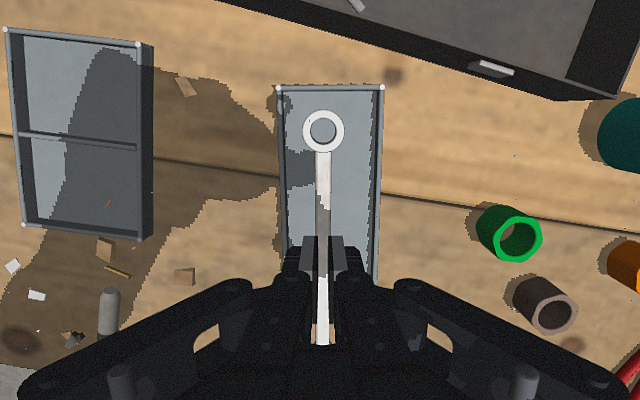

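The long tray's far corners are at (279,88) and (383,88); the spanner ring is at (323,130) inside.

```bash
python3 - <<'E'
from h import *
p=cam("wrist");c=toworld(p,[[279,88],[383,88]],.019);a=np.array([np.cos(np.radians(9.5)),np.sin(np.radians(9.5)),0])
m=c.mean(0);print(c.round(4),m-a*.084)
E
python3 to.py .605 -.178 .012 9.5
```

```text
[[ 0.6783 -0.1292  0.019 ]
 [ 0.6904 -0.2047  0.019 ]] [ 0.60151913 -0.18082683  0.019     ]
cur [ 0.6022 -0.174   0.1302] yaw 9.1 j7 -1.27 t 7.3 w 0.0044
[  2.1   4.5 118.2] turn -0.4
```

```bash
python3 -m creep '[[0,1,5,60,0],[0,1,5,100,0],[0,1,5,112,0],[0,1,5,117,0],[0,1,5,117,0],[0.2,1,5,117,0],[0.25,1,5,117,0],[0.25,1,5,117,0],[0.25,1,5,80,0],[0.25,1,5,30,0],[0.25,1,5,-60,0],[1,-20,5,-60,0]]'
python3 look.py w5 spanner_mid spanner_tray; python3 to.py .43 -.113 .16 16
```

```text
time: 8.8
position: [0.5857, -0.1831, 0.1941]
tcp_rot: [0.997, 0.079, 0.003, 0.001]
wrist_force: [-0.6, 0.4, -0.5]
grip_width: 0.0383
grip_force: 0.0
spanner_mid L 0.87 [321. 164.] [ 0.6004 -0.1795]
   M 0.62 px 322 160 rect [ 603. -180.] [135.  17.] long axis 8.9 centroid [ 0.6029 -0.1806] bgr [202. 205. 207.]
spanner_tray L 0.73 [323. 161.] [ 0.6035 -0.1814]
   M 0.57 px 321 155 rect [ 603. -180.] [167.  81.] long axis 10.0 centroid [ 0.6089 -0.1788] bgr [135. 132. 126.]
cur [ 0.5834 -0.1832  0.1898] yaw 9.0 j7 -1.24 t 9.05 w 0.0747
[-140.5  -93.3   29.9] turn -7.0
```

View pics/w5.png

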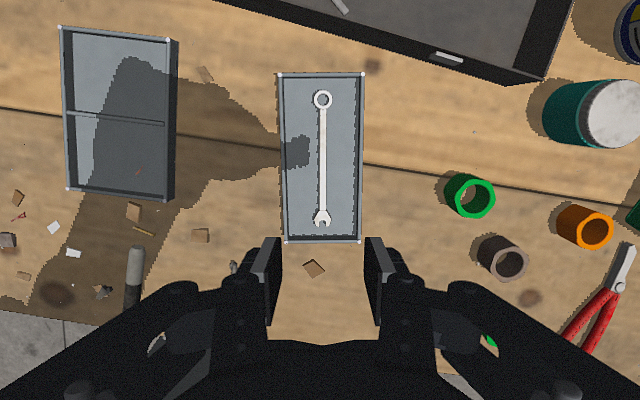

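The spanner lies centred in the long tray (ring (322,99) to jaw (321,219)). Next the long drill.

```bash
python3 -m creep '[[0.6,-140,-93,0,-7],[0.6,-140,-93,0,-7],[0.6,-140,-93,0,-7],[0.6,-140,-93,20,-7],[0.6,-140,-93,30,-7]]'
python3 look.py w6 drill_long_mid marker_mid; python3 to.py .43 -.113 .004 16
```

```text
time: 9.68
position: [0.4303, -0.113, 0.1589]
tcp_rot: [0.99, 0.139, -0.001, -0.0]
wrist_force: [-0.2, 0.1, 0.8]
grip_width: 0.0509
grip_force: 0.0
drill_long_mid L 0.94 [322. 192.] [ 0.4229 -0.1145]
   M 0.85 px 321 191 rect [ 423. -115.] [112.   9.] long axis 15.5 centroid [ 0.424  -0.1143] bgr [83. 88. 92.]
marker_mid L 0.64 [183. 166.] [0.4123 0.0128]
   M 0.77 px 188 159 rect [416.   7.] [130.  18.] long axis -5.8 centroid [0.4206 0.0068] bgr [73. 78. 80.]
cur [ 0.4312 -0.1135  0.1602] yaw 16.0 j7 -1.23 t 9.93 w 0.0508
[ -1.   -0.7 156.2] turn -0.0
```

```bash
python3 -m creep '[[0.6,-7,-1,60,0],[0.6,-7,-1,120,0],[0.6,-7,-1,150,0],[0.6,-7,-1,155,0],[0,-7,-1,155,0],[0,-7,-1,155,0],[0,-7,-1,155,0],[0,-7,-1,155,0],[0,-7,-1,145,0],[0,-7,-1,100,0],[0,-7,-1,30,0]]' 50
python3 look.py w7 drill_long_mid; python3 to.py .595 .19 .15 3
```

```text
time: 11.3
position: [0.4228, -0.1141, 0.1243]
tcp_rot: [0.99, 0.139, -0.001, -0.0]
wrist_force: [2.1, -0.5, -0.2]
grip_width: 0.0058
grip_force: 48.9
drill_long_mid L 0.62 [320. 256.] [ 0.368  -0.1277]
   M 0.58 px 322 237 rect [ 376. -128.] [189.  15.] long axis 15.6 centroid [ 0.3847 -0.1254] bgr [84. 89. 93.]
cur [ 0.4255 -0.1149  0.1265] yaw 16.0 j7 -1.26 t 11.45 w 0.006
[ 247.  -246.4  -22.7] turn 13.0
```

View pics/w7.png

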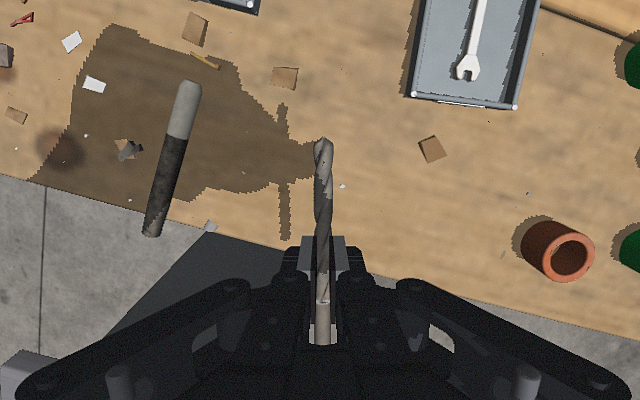

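Long drill held level, tip at (323,140). Moving above the wide tray.

```bash
python3 -m creep '[[0,100,-20,-23,13],[0,247,-246,-23,13],[0,247,-246,-23,13],[0,247,-246,-23,13],[0,247,-246,-23,13],[0,247,-246,-23,13],[0,247,-246,-23,13],[0,247,-246,-23,13],[0,247,-246,-23,13],[0,247,-246,-23,13]]'
python3 look.py w8 drill_tray; python3 to.py .6 .197 .012 3
```

```text
time: 12.7
position: [0.5933, 0.1888, 0.1459]
tcp_rot: [1.0, 0.025, -0.0, 0.0]
wrist_force: [-0.5, 0.5, -1.9]
grip_width: 0.0053
grip_force: 49.0
drill_tray L 0.97 [280. 179.] [0.5999 0.2261]
   M 0.82 px 269 165 rect [602. 228.] [148. 124.] long axis 2.9 centroid [0.6119 0.2339] bgr [120. 117. 112.]
cur [0.5934 0.1896 0.146 ] yaw 2.9 j7 -1.96 t 12.85 w 0.0058
[  7.   -7.1 134. ] turn -0.1
```

View pics/w8.png

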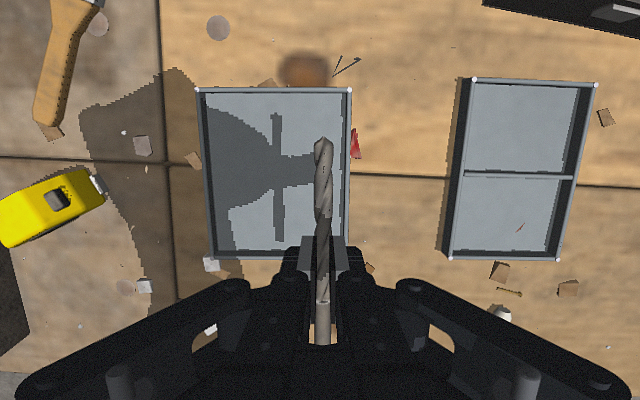

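```bash
python3 -m creep '[[0,8,-11,60,0],[0,8,-11,115,0],[0,8,-11,130,0],[0,8,-11,134,0],[0,8,-11,134,0],[0.15,8,-11,134,0],[0.25,8,-11,134,0],[0.25,8,-11,134,0],[0.25,8,-11,100,0],[0.25,8,-11,40,0],[0.4,8,-11,-20,0]]'
python3 look.py w9 drill_long_mid; python3 to.py .432 .342 .16 -28
```

```text
time: 14.22
position: [0.6005, 0.2015, 0.1673]
tcp_rot: [1.0, 0.026, -0.0, 0.0]
wrist_force: [0.9, 0.2, -0.8]
grip_width: 0.0343
grip_force: 0.0
drill_long_mid L 0.9 [321. 184.] [0.5994 0.2026]
   M 0.98 px 322 182 rect [599. 201.] [116.   8.] long axis 2.8 centroid [0.601  0.2016] bgr [90. 95. 99.]
cur [0.6027 0.2023 0.1696] yaw 3.0 j7 -1.97 t 14.38 w 0.0341
[-163.3 -148.4    8.9] turn 31.0
```

```bash
python3 -m creep '[[0.6,-163,-148,9,31],[0.6,-163,-148,9,31],[0.6,-163,-148,9,31],[0.6,-163,-148,9,31],[0.6,-163,-148,9,31],[0.6,-163,-148,9,31]]'
python3 look.py w10 drill_short_mid; python3 to.py .432 .342 .0045 -28
```

```text
time: 15.12
position: [0.4306, 0.34, 0.1561]
tcp_rot: [0.97, -0.242, -0.0, 0.001]
wrist_force: [1.2, -0.5, 0.3]
grip_width: 0.0511
grip_force: 0.0
drill_short_mid L 0.56 [318. 188.] [0.4306 0.3445]
   M 0.84 px 318 186 rect [430. 344.] [99. 11.] long axis -27.9 centroid [0.4316 0.3434] bgr [ 88.  99. 114.]
cur [0.4313 0.3396 0.1565] yaw -28.1 j7 -2.77 t 15.28 w 0.0516
[ -0.6  -2.5 152. ] turn -0.1
```

View pics/w10.png

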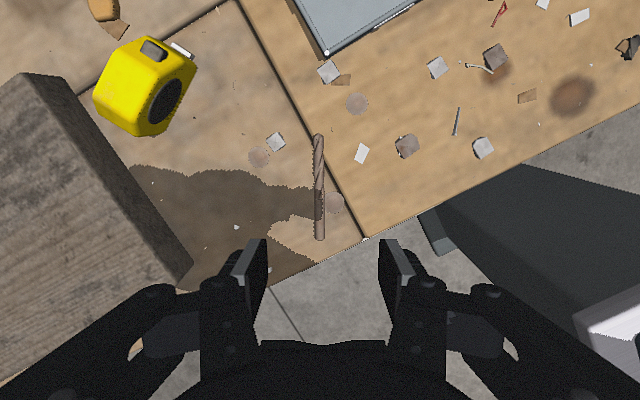

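The short drill runs (318,135) to (320,240); a thick board's corner is at (192,265), so I check its clearance.

```bash
python3 - <<'E'
from h import *
p=cam("wrist");s=env.get_state();R=Ro.from_quat(s["tcp_rot"]).as_matrix()
for z in (0.,.03,.06): print(z,((toworld(p,[[192,265],[170,290]],z)-s["position"])@R*1000).round())
print([np.round(env.get_state()["joints"][6],3) for _ in range(3)])
E
```

```text
0.0 [[ -83. -131.  157.]
 [-111. -157.  157.]]
0.03 [[ -68. -118.  127.]
 [ -93. -141.  127.]]
0.06 [[ -53. -105.   97.]
 [ -75. -126.   97.]]
[np.float64(-2.767), np.float64(-2.767), np.float64(-2.767)]
```

```bash
python3 -m creep '[[0.6,0,-3,60,0],[0.6,0,-3,120,0],[0.6,0,-3,147,0],[0.6,0,-3,151,0],[0,0,-3,151,0],[0,0,-3,151,0],[0,0,-3,151,0],[0,0,-3,151,0],[0,0,-3,141,0],[0,0,-3,100,0],[0,0,-3,10,0]]' 50
python3 to.py .601 .254 .15 3
```

```text
time: 16.7
position: [0.4309, 0.343, 0.1203]
tcp_rot: [0.97, -0.242, -0.001, 0.001]
wrist_force: [0.5, 1.1, -0.8]
grip_width: 0.0069
grip_force: 48.9
cur [0.4309 0.343  0.1203] yaw -28.0 j7 -2.76 t 16.7 w 0.0069
[192.   -1.3 -29.9] turn -31.0
```

```bash
python3 -m creep '[[0,40,-1,-30,-5],[0,192,-1,-30,-31],[0,192,-1,-30,-31],[0,192,-1,-30,-31],[0,192,-1,-30,-31],[0,192,-1,-30,-31],[0,192,-1,-30,-31]]'
python3 look.py w11 drill_tray; python3 to.py .601 .254 .0115 3
```

```text
time: 17.58
position: [0.6005, 0.2555, 0.1498]
tcp_rot: [1.0, 0.027, -0.0, -0.0]
wrist_force: [0.1, -0.3, -0.8]
grip_width: 0.0063
grip_force: 48.9
drill_tray L 0.82 [355. 188.] [0.6015 0.2263]
   M 0.69 px 357 172 rect [603. 229.] [149. 124.] long axis 2.8 centroid [0.6161 0.2263] bgr [145. 141. 135.]
cur [0.601  0.2551 0.1496] yaw 3.1 j7 -2.04 t 17.73 w 0.0064
[ -0.    1.1 138.1] turn 0.1
```

View pics/w11.png

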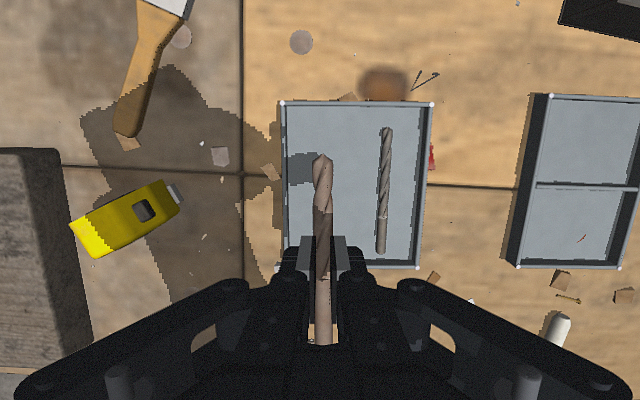

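The long drill lies in the tray at (385,190); the short drill is held to its left over free floor. Lowering.

```bash
python3 -m creep '[[0,0,1,60,0],[0,0,1,115,0],[0,0,1,134,0],[0,0,1,138,0],[0,0,1,138,0],[0.15,0,1,138,0],[0.25,0,1,138,0],[0.25,0,1,138,0],[0.25,0,1,100,0],[0.25,0,1,40,0],[0.4,0,1,-40,0]]'
python3 look.py w12 drill_short_mid drill_long_mid coupler_tray; python3 to.py .48 -.30 .2 3 / .48 -.34 .2 20
```

```text
time: 19.1
position: [0.6014, 0.253, 0.1733]
tcp_rot: [1.0, 0.026, -0.0, 0.0]
wrist_force: [0.3, -0.3, -0.4]
grip_width: 0.0339
grip_force: 0.0
drill_short_mid L 0.7 [321. 184.] [0.5989 0.254 ]
   M 0.66 px 321 182 rect [599. 253.] [100.   9.] long axis 2.7 centroid [0.601  0.2536] bgr [ 92. 103. 119.]
drill_long_mid L 0.86 [376. 184.] [0.6009 0.2009]
   M 0.77 px 376 181 rect [602. 201.] [108.   9.] long axis 2.6 centroid [0.604  0.2015] bgr [88. 93. 98.]
coupler_tray L 0.95 [552. 180.] [0.6146 0.0285]
   M 0.56 px 560 175 rect [615.  29.] [156. 115.] long axis 1.5 centroid [0.6204 0.0303] bgr [125. 122. 116.]
   M 0.35 px 542 312 rect [474.  14.] [31. 21.] long axis -2.6 centroid [0.4749 0.0134] bgr [143. 151. 154.]
cur [0.6009 0.2528 0.1704] yaw 3.0 j7 -2.04 t 19.45 w 0.0342
[-149.7  545.8  -28.8] turn -0.0
[-151.8  585.8  -28.7] turn -17.0
```

```bash
python3 -m creep '[[0.7,-80,546,-29,0],[0.7,-80,546,-29,0],[0.7,-80,546,-29,0],[0.7,-80,546,-29,0],[0.7,-80,546,-29,0],[0.7,-80,546,-29,0],[0.7,-80,600,-29,0],[0.7,-80,600,-29,0],[0.7,-80,600,-29,0],[0.7,-80,600,-29,0],[0.7,-80,600,-29,0]]'
python3 look.py w13 coupler_a_mid coupler_b_mid
```

```text
time: 20.82
position: [0.5507, -0.3547, 0.1988]
tcp_rot: [1.0, 0.023, -0.002, 0.0]
wrist_force: [1.0, 0.8, 0.2]
grip_width: 0.0597
grip_force: 0.0
coupler_a_mid L 0.95 [434. 153.] [ 0.5808 -0.4647]
coupler_a_mid L 0.75 [304. 133.] [ 0.5941 -0.3344]
coupler_a_mid L 0.66 [368. 268.] [ 0.4538 -0.4085]
coupler_a_mid L 0.62 [355. 197.] [ 0.5326 -0.3894]
   M 0.89 px 353 198 rect [ 536. -386.] [45. 41.] long axis 2.6 centroid [ 0.535 -0.386] bgr [76. 85. 99.]
   M 0.75 px 435 153 rect [ 582. -460.] [49. 39.] long axis 72.2 centroid [ 0.582  -0.4604] bgr [ 12.  86. 149.]
   M 0.7 px 299 134 rect [ 595. -332.] [41. 39.] long axis -87.4 centroid [ 0.594  -0.3317] bgr [ 56. 128.  23.]
   M 0.57 px 366 269 rect [ 460. -405.] [56. 40.] long axis 16.5 centroid [ 0.4594 -0.4048] bgr [44. 98. 23.]
coupler_b_mid L 0.98 [284. 283.] [ 0.4305 -0.3173]
   M 0.65 px 281 282 rect [ 441. -316.] [55. 44.] long axis 1.6 centroid [ 0.4407 -0.3172] bgr [ 48.  65. 106.]
```

View pics/w13.png

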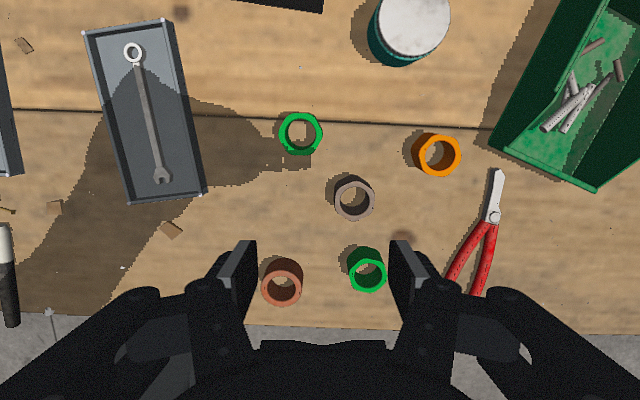

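The dark brown coupler_a is at (354,198), with greens at (300,132) and (368,270), orange at (437,154), and the rusty coupler_b at (283,283). Closing along y at a is clear of its neighbours.

```bash
python3 to.py .534 -.388 .11 0
```

```text
cur [ 0.5536 -0.3482  0.2002] yaw 3.1 j7 -1.05 t 21.07 w 0.0597
[-21.7  38.8  90.2] turn 3.1
```

```bash
python3 -m creep '[[0.8,-22,39,50,3],[0.8,-22,39,90,3],[0.8,-22,39,90,3],[0.8,-22,39,90,3]]'
python3 look.py w14 coupler_a_mid; python3 to.py .534 -.388 .002 0
python3 - <<'E'
from h import *
p=cam("wrist")
for r in finder.cut_out(p,"coupler_a_mid")[:3]:
    v,u=np.nonzero(r["mask"]); s=env.get_state()
    # fit coupler centre: compare mask extent with projected cylinder
    import scipy.optimize as so
    th=np.linspace(0,2*np.pi,60)
    def ext(c):
        P=np.concatenate([np.c_[c[0]+.0195*np.cos(th),c[1]+.021*np.sin(th),np.full(60,z)] for z in(0,.032)]);q=topix(p,P);return np.r_[q.min(0),q.max(0)]
    e=np.r_[u.min(),v.min(),u.max(),v.max()]
    o=so.least_squares(lambda c:ext(c)-e,toworld(p,[[u.mean(),v.mean()]],.016)[0][:2]);print(o.x.round(4),o.fun.round(1),p["frame"][v,u].mean(0).round())
E
```

```text
time: 21.58
position: [0.5348, -0.3892, 0.1124]
tcp_rot: [1.0, 0.001, 0.001, 0.0]
wrist_force: [0.1, 1.0, 1.3]
grip_width: 0.0686
grip_force: 0.0
coupler_a_mid L 0.76 [320. 204.] [ 0.5325 -0.3877]
coupler_a_mid L 0.69 [346. 302.] [ 0.4493 -0.4088]
coupler_a_mid L 0.63 [240. 121.] [ 0.5943 -0.3306]
coupler_a_mid L 0.57 [425. 139.] [ 0.5815 -0.4632]
   M 0.85 px 430 140 rect [ 582. -461.] [45. 42.] long axis 50.1 centroid [ 0.5817 -0.462 ] bgr [ 15.  92. 157.]
   M 0.81 px 343 300 rect [ 461. -404.] [55. 40.] long axis 14.1 centroid [ 0.4606 -0.4055] bgr [42. 97. 17.]
   M 0.73 px 319 207 rect [ 536. -387.] [46. 38.] long axis 0.1 centroid [ 0.5349 -0.3869] bgr [62. 69. 80.]
   M 0.55 px 237 120 rect [ 594. -334.] [45. 38.] long axis 89.7 centroid [ 0.5948 -0.3332] bgr [ 48. 111.  19.]
cur [ 0.5347 -0.39    0.1129] yaw 0.1 j7 -1.03 t 21.73 w 0.0685
[ -1.   -2.2 110.9] turn 0.1
[ 0.4521 -0.4065] [-1.5 -1.   1.5  1.1] [41. 97. 15.]
[ 0.5811 -0.4651] [-1.4  0.9  1.2 -0.8] [ 14.  93. 157.]
[ 0.5944 -0.3324] [-1.8 -1.4  2.   1.6] [ 48. 112.  17.]
```

```bash
python3 -m creep '[[0.8,-1.5,-2,50,0],[0.8,-1.5,-2,95,0],[0.8,-1.5,-2,109,0],[0.8,-1.5,-2,109,0],[0,-1.5,-2,109,0],[0,-1.5,-2,109,0],[0,-1.5,-2,109,0],[0,-1.5,-2,109,0],[0,-1.5,-2,100,0],[0,-1.5,-2,50,0],[0,-1.5,-2,0,0],[0,-1.5,-2,0,0]]' 50
python3 look.py w15 coupler_tray;python3 to.py .652 .026 .12 1.4
```

```text
time: 23.32
position: [0.5339, -0.3899, 0.1163]
tcp_rot: [1.0, -0.0, 0.004, 0.002]
wrist_force: [0.5, 0.0, -2.2]
grip_width: 0.0377
grip_force: 50.9
   M 0.33 px 322 273 rect [ 473. -390.] [104.  80.] long axis -0.2 centroid [ 0.4731 -0.3903] bgr [53. 59. 68.]
cur [ 0.5312 -0.3879  0.1107] yaw -0.0 j7 -1.04 t 23.48 w 0.0377
[ 120.7 -413.9   -9.3] turn -1.4
```

View pics/w15.png

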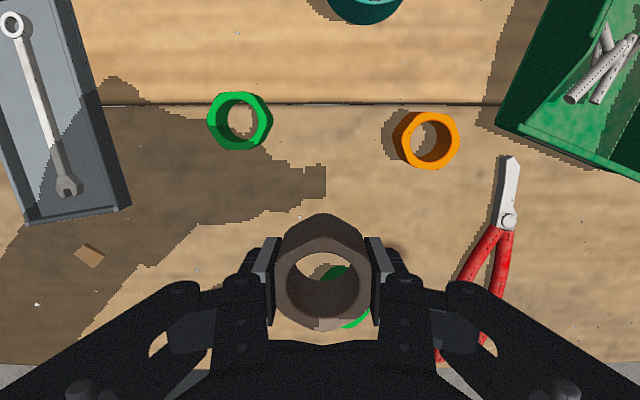

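The dark coupler is held upright between the pads at (322,275), green and orange ones undisturbed. On to the divided tray.

```bash
python3 -m creep '[[0,40,-30,-9,0],[0,120,-414,-9,-1],[0,120,-414,-9,-1],[0,120,-414,-9,-1],[0,120,-414,-9,-1],[0,120,-414,-9,-1],[0,120,-414,-9,-1],[0,120,-414,-9,-1],[0,120,-414,-9,-1],[0,120,-414,-9,-1],[0,120,-414,-9,-1]]'
python3 look.py w16 coupler_tray;python3 to.py .652 .026 .0095 1.4
```

```text
time: 24.85
position: [0.6515, 0.0232, 0.1197]
tcp_rot: [1.0, 0.007, -0.0, 0.001]
wrist_force: [-0.3, -0.2, -2.2]
grip_width: 0.0374
grip_force: 50.8
coupler_tray L 0.18 [ 90. 247.] [0.6033 0.2221]
   M 0.94 px 321 197 rect [617.  23.] [157. 105.] long axis 1.5 centroid [0.6521 0.0241] bgr [132. 129. 124.]
cur [0.6517 0.0244 0.1198] yaw 0.9 j7 -1.67 t 25.0 w 0.0371
[  0.3  -1.6 110.3] turn -0.5
```

View pics/w16.png

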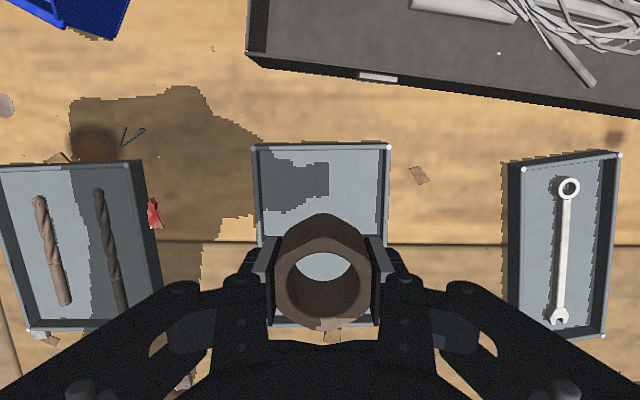

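The far tray corners are at (254,147) and (387,147); computing the compartment centre from them.

```bash
python3 - <<'E'
from h import *
p=cam("wrist");c=toworld(p,[[254,147],[387,147]],.019);a=np.radians(1.4);a=np.array([np.cos(a),np.sin(a),0])
m=c.mean(0);print(c.round(4),m-a*.076,"far",m-a*.038)
E
python3 to.py .652 .0235 .0095 1.4
```

```text
[[ 0.6912  0.0754  0.019 ]
 [ 0.6927 -0.0225  0.019 ]] [0.61600329 0.02459859 0.019     ] far [0.65399195 0.02552702 0.019     ]
cur [0.6518 0.0248 0.1199] yaw 0.9 j7 -1.67 t 25.05 w 0.0373
[  0.2   1.3 110.4] turn -0.5
```

```bash
python3 -m creep '[[0,2,-1,50,0],[0,2,-1,90,0],[0,2,-1,105,0],[0,2,-1,109.5,0],[0,2,-1,109.5,0],[0.55,2,-1,109.5,0],[0.6,2,-1,109.5,0],[0.6,2,-1,109.5,0],[0.6,2,-1,80,0],[0.6,2,-1,40,0],[0.6,2,-1,-30,0]]'
python3 look.py w17 coupler_a_mid;python3 to.py .55 -.25 .16 0 / .433 -.317 .12 0
```

```text
time: 26.42
position: [0.6526, 0.0268, 0.1422]
tcp_rot: [1.0, 0.009, -0.002, 0.0]
wrist_force: [1.1, -0.0, 0.2]
grip_width: 0.051
grip_force: 0.0
coupler_a_mid L 0.82 [328. 190.] [0.6539 0.0223]
   M 0.57 px 322 192 rect [656.  27.] [45. 39.] long axis 1.0 centroid [0.6553 0.0268] bgr [70. 78. 90.]
cur [0.656  0.0268 0.1464] yaw 1.0 j7 -1.67 t 26.57 w 0.0511
[-110.6  275.   -14.5] turn 1.0
[-229.   340.    24.6] turn 1.0
```

```bash
python3 -m creep '[[0.6,0,0,-10,0],[0.8,-200,340,-10,0],[0.8,-200,340,-10,0],[0.8,-200,340,-10,0],[0.8,-200,340,-10,0],[0.8,-229,340,-10,0],[0.8,-229,340,24,1],[0.8,-229,340,24,1],[0.8,-229,340,24,1],[0.8,-229,340,24,1]]'
python3 look.py w18 coupler_b_mid;python3 to.py .433 -.317 .002 0
python3 - <<'E'
from h import *
import scipy.optimize as so
p=cam("wrist");th=np.linspace(0,2*np.pi,60)
for r in finder.cut_out(p,"coupler_b_mid")[:2]:
    v,u=np.nonzero(r["mask"])
    def ext(c):
        P=np.concatenate([np.c_[c[0]+.022*np.cos(th),c[1]+.022*np.sin(th),np.full(60,z)] for z in(0,.032)]);q=topix(p,P);return np.r_[q.min(0),q.max(0)]
    e=np.r_[u.min(),v.min(),u.max(),v.max()]
    o=so.least_squares(lambda c:ext(c)-e,toworld(p,[[u.mean(),v.mean()]],.016)[0][:2]);print(o.x.round(4),o.fun.round(1),p["frame"][v,u].mean(0).round())
E
```

```text
time: 27.82
position: [0.431, -0.3164, 0.1179]
tcp_rot: [1.0, 0.0, -0.0, -0.001]
wrist_force: [-0.4, -0.2, 0.8]
grip_width: 0.0685
grip_force: 0.0
coupler_b_mid L 0.95 [323. 199.] [ 0.4312 -0.3169]
   M 0.97 px 321 199 rect [ 435. -315.] [47. 43.] long axis 16.7 centroid [ 0.435  -0.3159] bgr [ 46.  62. 100.]
cur [ 0.4318 -0.3159  0.1184] yaw 0.1 j7 -1.03 t 27.98 w 0.0684
[  1.2   1.1 116.4] turn 0.1
[ 0.4327 -0.3159] [-0.9 -1.5  0.9  1.5] [ 46.  62. 100.]
```

View pics/w18.png

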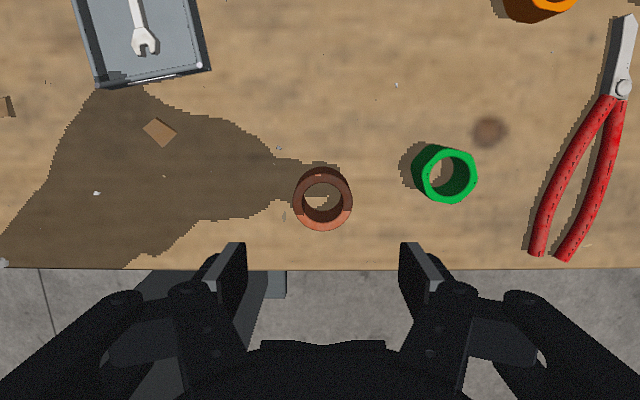

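The rusty coupler_b is at (322,198), centred under the gripper, with the green one at (443,174) well clear. Grasping.

```bash
python3 -m creep '[[0.8,0,0.5,50,0],[0.8,0,0.5,100,0],[0.8,0,0.5,114.5,0],[0.8,0,0.5,114.5,0],[0,0,0.5,114.5,0],[0,0,0.5,114.5,0],[0,0,0.5,114.5,0],[0,0,0.5,114.5,0],[0,0,0.5,105,0],[0,0,0.5,50,0],[0,0,0.5,-10,0],[0,0,0.5,-10,0]]'
python3 to.py .578 .0235 .125 1.4
```

```text
time: 29.58
position: [0.4329, -0.3193, 0.1337]
tcp_rot: [1.0, -0.0, 0.004, 0.003]
wrist_force: [-0.4, -0.0, -2.5]
grip_width: 0.042
grip_force: 51.8
cur [ 0.4329 -0.3193  0.1337] yaw -0.0 j7 -1.03 t 29.57 w 0.042
[ 144.8 -342.9    8.1] turn -1.4
```

```bash
python3 -m creep '[[0,60,-40,0,0],[0,146,-340,0,-1],[0,146,-340,0,-1],[0,146,-340,0,-1],[0,146,-340,0,-1],[0,146,-340,0,-1],[0,146,-340,0,-1],[0,146,-340,0,-1],[0,146,-340,0,-1]]'
python3 look.py w19 coupler_tray;python3 to.py .577 .0237 .0105 1.4
```

```text
time: 30.7
position: [0.5761, 0.0203, 0.1282]
tcp_rot: [1.0, 0.007, -0.0, 0.001]
wrist_force: [-0.4, -1.1, -2.0]
grip_width: 0.0418
grip_force: 51.7
coupler_tray L 0.62 [322. 144.] [0.6162 0.0207]
   M 0.64 px 319 130 rect [617.  23.] [152. 104.] long axis 1.3 centroid [0.6264 0.0231] bgr [143. 139. 133.]
cur [0.5764 0.0206 0.1284] yaw 0.8 j7 -1.67 t 30.85 w 0.0418
[  0.6  -3.1 117.9] turn -0.6
```

View pics/w19.png

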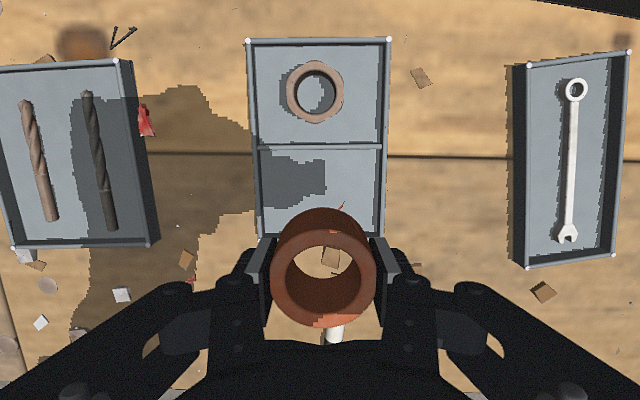

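Coupler_a stands in the far compartment (315,92), and the near compartment is free under coupler_b. Lowering.

```bash
python3 -m creep '[[0,1,-3,50,0],[0,1,-3,100,0],[0,1,-3,113,0],[0,1,-3,117.5,0],[0,1,-3,117.5,0],[0.6,1,-3,117.5,0],[0.65,1,-3,117.5,0],[0.65,1,-3,117.5,0],[0.65,1,-3,90,0],[0.65,1,-3,40,0],[0.65,1,-3,-60,0],[0.65,1,-3,-120,0]]'
python3 look.py w20 coupler_b_mid coupler_a_mid
```

```text
time: 32.35
position: [0.5773, 0.0254, 0.2153]
tcp_rot: [1.0, 0.009, -0.0, -0.0]
wrist_force: [0.7, 0.2, -0.6]
grip_width: 0.0554
grip_force: 0.0
coupler_b_mid L 0.58 [324. 177.] [0.5757 0.0232]
   M 0.81 px 322 175 rect [580.  25.] [46. 45.] long axis 46.2 centroid [0.5798 0.025 ] bgr [ 60.  80. 128.]
   M 0.85 px 322 97 rect [655.  27.] [41. 39.] long axis 60.5 centroid [0.6554 0.027 ] bgr [ 99. 110. 127.]
   M 0.73 px 631 166 rect [ 595. -293.] [38. 21.] long axis 15.0 centroid [ 0.5959 -0.2943] bgr [24. 48. 18.]
```

View pics/w20.png

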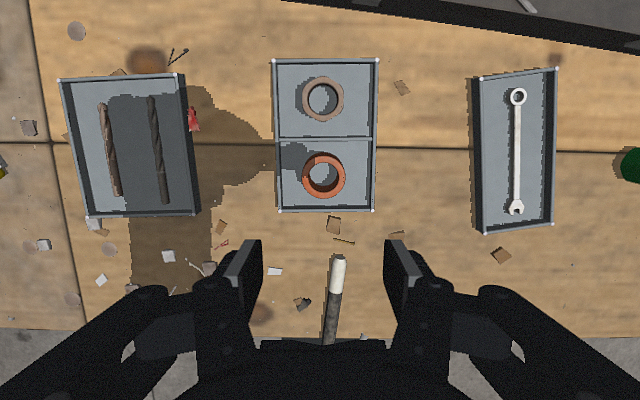

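Everything is in place: drills (108,150) and (158,150), couplers (323,98) and (323,177), spanner (516,150), marker still at (338,290).

```bash
python3 -c "
from station import env
print(env.close_job())"
```

```text
the job is handed in; nothing more can be done
None
```

I handed the job in after about 32 s of robot time. The last picture shows the spanner lying in the long tray, both drills side by side in the wide tray and one coupler standing in each compartment of the divided tray, with the marker and the look-alikes untouched.

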